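# Open the combination padlock and hold it up

### The job

Lift the combination padlock off the free-spinning turntable and seat it flat in the wooden lock holder, dial up, with its shackle pointing away from the robot. There, turn the dial, feeling its notches click, until its pointer clicks in at the index line towards the shackle, and pull the shackle out to open the lock while the holder keeps its body. Then lift the open lock and finish holding it still, at least 15 cm above the bench and with the shackle still out, without letting go; leave the wax tin and the doming punch where they are.

Things in the scene. Friction and masses are not known exactly. Their poses are not given: they have to be found in the camera images.
- turntable: Soldering turntable: fixed dark foot with a plain round steel disc 130 mm across that spins freely about the vertical (almost no friction). Origin on the bench under its axis; the disc's top is 40 mm above the bench. The padlock starts on it, near its centre.
- padlock: Combination padlock, about 0.35 kg, lying on its back, dial up: brass body 64 mm (its x) by 56 mm (its y) by 26 mm thick (its z), steel shackle out of its +x side. Origin: centre of the body's underside, below the dial's axis. Its plain parallel sides can be gripped across the 56 mm (y).
- lock_holder: Fixed wooden base 88 (x) x 82 (y) x 8 mm on the bench with a brass angle on each corner, tops 20 mm above the bench. Between them 70 x 62 mm: the lock lies on the wood with 3 mm play all round. Fingers at the middle of the lock's sides pass between the angles (52 mm gap), the shackle at the +x side. Origin: centre, at the bench. Its x points away from the robot (within 0.25 rad), as the shackle must.
- dial (a joint): Dial angle, rad, growing counterclockwise from above, -1.3 to 2.8. At 0 the pointer points along the padlock's +x, to the index line at the shackle: only there (within about 0.15) can the shackle come out. A spring (about 0.06 N m) clicks the dial into notches every pi/6 (30 degrees), one at 0. It starts in one of the three notches before that, at 0.52, 1.05 or 1.57: turn it clockwise.
- dial_grip (a point): Centre of the dial's black grip bar, on the dial's axis, 45.5 mm above the padlock's underside; its x points along the bar to the pointed end (the pointer). The bar is 12 mm wide (y), about 34 mm long, its foot 33.5 mm and its top 53.5 mm above the padlock's underside; it stands on a flat steel disc 37 mm across.
- shackle (a joint): How far the shackle is pulled out along the padlock's +x, m: 0 shut, 0.018 fully out (stop). Unlocked it slides with about 2 N of friction and stays where it is left; locked it does not move more than 2 mm.
- shackle_grip (a point): Point midway between the straight legs of the U-shaped shackle (9 mm round steel, 39 mm over both legs along y), 13 mm above the padlock's underside, 56 mm from its origin along +x when shut; moves with the shackle. Legs run straight from 32 to 62 mm, the bow ends at 81 mm. Grip across both legs. The holder ends 44 mm from its centre: below this point is the bench.
- wax_tin: Bystander: round tin of wax 66 mm across, 29 mm high, standing beside the turntable on the side away from the holder. Origin under its centre.
- punch: Bystander: small steel doming punch, 71 mm long, 15 mm thick, lying beside the holder on its +y side. Origin under its centre.

How it is judged (in metres and radians):
On the way, in this order (a step that is already met when the one before it is completed fails the run):
1. the padlock, still shut, lies flat in the lock holder, dial up, shackle pointing along the holder's +x (x of padlock in the frame of lock_holder between -0.006 and 0.006 m and y of padlock in the frame of lock_holder between -0.006 and 0.006 m and height (world z) of padlock below 0.013 m and angle between padlock's own z axis and vertical below 0.12 rad and x of shackle_grip in the frame of lock_holder above 0.04 m and value of joint shackle below 0.004 m and value of joint dial above 0.3 rad), for 0.3 s.
2. the dial is at its open notch while the lock lies in the holder (x of padlock in the frame of lock_holder between -0.006 and 0.006 m and y of padlock in the frame of lock_holder between -0.006 and 0.006 m and height (world z) of padlock below 0.013 m and angle between padlock's own z axis and vertical below 0.12 rad and x of shackle_grip in the frame of lock_holder above 0.04 m and value of joint dial between -0.15 and 0.15 rad and value of joint shackle below 0.004 m), for 0.3 s.
3. the shackle is pulled out at least 12 mm while the lock lies in the holder (x of padlock in the frame of lock_holder between -0.006 and 0.006 m and y of padlock in the frame of lock_holder between -0.006 and 0.006 m and height (world z) of padlock below 0.013 m and angle between padlock's own z axis and vertical below 0.12 rad and x of shackle_grip in the frame of lock_holder above 0.04 m and value of joint shackle above 0.012 m), for 0.1 s.
At the end, for the whole second after the job is handed in: The padlock's origin is more than 0.13 m above the bench, the shackle is out by more than 10 mm, the fingers hold the lock (more than 1 N), it touches neither holder nor turntable, moves slower than 0.04 m/s, and wax tin and punch are within 30 mm of where they were (height (world z) of padlock above 0.13 m and value of joint shackle above 0.01 m and contact force between padlock and the fingers above 1 N and linear speed of padlock below 0.04 m/s and contact force between padlock and lock_holder below 0.1 N and contact force between padlock and turntable below 0.1 N and distance of each of wax_tin, punch from where it was at the start of the episode below 0.03 m); the arm keeps its last pose, push and grip.
It fails at once if the wax tin or the doming punch is pushed more than 30 mm (distance of any of wax_tin, punch from where it was at the start of the episode above 0.03 m).
It also fails if it takes over 72 s, if anything falls off the work surface, if the arm or the gripper's body presses on something with over 40 N, if the wrist force passes 120 N, or if a joint passes its speed limit or range.

### The arm

A 6-joint arm with a two-finger parallel gripper is mounted at the origin on a cart in front of the work surface, level with it; the furniture and walls round the work are solid. World frame = base frame: x ahead of the robot, y to its left, z up, the work surface at z = 0. Lengths are in mm, angles in rad, forces in N, time in s.
With the tool pointing down it reaches from about 150 to 775 mm from the base axis. Payload 6.1 kg.
Tool frame: the origin (TCP) lies between the finger pads; the fingertips stand 17 mm ahead of it and the grasp point (between the pads) lies 2 mm behind it; z points along the fingers, y is the line along which they close (so a half turn about z gives the same grasp; the last joint's range is limited). The gripper opens to 85 mm and grips with 20 to 120 N. Pads are 22 mm wide; open, the fingers measure 114 mm over their backs; the gripper's body (76 mm by 85 mm) begins 54 mm behind the grasp point. The pads swing forward as they close: fully open they stand 13 mm farther back than shut.
Start: joints at [-1.274, 0.126, -0.04, 1.405, 0, 1.571], TCP at [153.536, -502.031, 248.295] pointing down, gripper open.
Joint ranges: [-2.72, 2.72], [-0.95, 1.95], [-1.27, 1.35], [-1.78, 2.02], [-1.46, 1.47], [-3.14, 3.14]. Speed limits (rad/s): [2.39, 2.39, 3.01, 3.14, 3.14, 3.14].

### API

Orientations are given as a unit quaternion [w, x, y, z].
In Python, from station import manip gives the robot as it stands.
- The arm moves only by the shell command python3 -m jog 'ROWS' [FORCE]. ROWS is JSON, a list of rows, each a list of 5 numbers: the shift along the tool's x, y, z in mm, then the turn about the tool's z in rad, then the finger opening in mm, from 0 to 85.4. A call has 1 to 12 rows; each row shifts and turns the commanded pose from where the row before left it, along the tool's axes as they then stand; what a row does not reach is not made up. A row lasts 1/8 s, in which the tool goes at most 62.5 mm and 10.7 degrees, less where a joint would pass 70% of its speed; a pose out of reach is approached as far as the arm can. A call with a gripper value outside its range is refused whole. The fingers move at their own pace and stop on an object; FORCE is the grip in N (left out, the last holds). Time passes only in rows, so rows that do not move let the fingers close. It gives the time, the measured TCP pose, the force, the opening and the grip force at its end, in the units of the state.
- manip.state(): the state, without advancing time (a new reading comes with each control period).
- manip.read_camera(name): name is "side" or "top"; returns a dict with "image" (400x640x3 uint8, red, green, blue), "K" (3x3 intrinsics, pixels), "xyz" and "rotation" of the camera in the world. Camera axes: x right, y down, z forward; pixel columns grow to the right and rows downward; lengths in mm; the calibration is good to about 2 mm. A picture is of the moment at which its call begins. There is no depth.
- manip.finish_job(): hands the job in; it is judged then, once.
Trained networks look in a picture, given as the dict that the camera call returned (one of the last four; its "shot" number tells which), for a name from the list of things; names that differ only in an ending like _2 or _b are one class to them, and where a whole thing is asked for, a point or a joint stands for the part that bears it (a point fixed in the world has none). Each returns a list of dicts, best first, with "p" (0 to 1); they miss things now and then, are a little off and sometimes report something else, mostly with a low value. They report only what shows in the picture. A call takes as long as a camera call.
- manip.find_in(picture, target): "location" ([x, y, z] in mm, in the coordinates of the camera as it stood for that picture, good to about 4 mm: the middle of the surface that is visible of it).
- manip.tip_of(picture, target): "location" ([x, y, z] in mm, in the coordinates of the camera as it stood for that picture, good to about 4 mm: a listed point, or the origin of a listed thing).
The state is a dict: "t": time; "qpos": joint angles; "joint_vel": joint speeds; "joint_torque": joint torques, N m; "tool_pos": TCP position; "tcp_rot": TCP orientation; "wrist_force": force on the tool from outside, world axes, zero at the start; "wrist_torque": the same for the moment, N m; "finger_gap": finger opening in mm; "finger_force": force on a finger pad.
Only numpy, scipy, OpenCV 4.12 (cv2) and the standard library are available. Lean on these libraries where they do the work, as an engineer would, in place of code of your own. Each camera call takes 0.05 s, during which the arm holds its last target. There are 200 camera calls.

## Working session

There is one attempt and no reset: what is moved stays moved. The work goes in short steps, Python scripts to look and compute and a shell command to move; the robot and the scene stay as the last step left them, time stands still between calls to the robot, and variables do not carry over. Pictures are saved under pics/ and viewed, at most 13 in all, crops included, and the job is handed in when it is done.

```bash
ls; mkdir -p pics; cat > h.py <<'E'
import numpy as np, cv2
from station import manip
def w(p,loc): return np.array(p["rotation"])@np.array(loc)+np.array(p["xyz"])
def look(names_find=(),names_tip=(),cams=("top","side")):
    P={}
    for c in cams:
        p=manip.read_camera(c);P[c]=p
        for f,ns in (("find_in",names_find),("tip_of",names_tip)):
            for n in ns:
                r=getattr(manip,f)(p,n)
                for d in r[:2]: print(c,f,n,np.round(w(p,d["location"]),1),round(d["p"],2))
    return P
def px(p,X):
    c=np.array(p["rotation"]).T@(np.array(X)-np.array(p["xyz"]));u=np.array(p["K"])@c;return u[:2]/u[2]
def ray(p,u,v,z):
    d=np.array(p["rotation"])@np.linalg.inv(np.array(p["K"]))@np.array([u,v,1.]);o=np.array(p["xyz"]);return o+d*(z-o[2])/d[2]
def save(p,n,crop=None,s=1):
    im=p["image"][:,:,::-1]
    if crop: a,b,c,d=crop; im=im[b:d,a:c]
    cv2.imwrite(n,cv2.resize(im,None,fx=s,fy=s,interpolation=cv2.INTER_CUBIC))
E
python3 - <<'E'
from h import *
P=look((),("turntable","padlock","lock_holder","dial_grip","shackle_grip","wax_tin","punch"))
for c in P: save(P[c],f"pics/{c}0.png"); print(c,np.round(P[c]["xyz"]),np.round(P[c]["rotation"],2).tolist())
print(manip.state())
E
```

```text
picsTraceback (most recent call last):
  File "<stdin>", line 2, in <module>
  File "h.py", line 11, in look
    for d in r[:2]: print(c,f,n,np.round(w(p,d["location"]),1),round(d["p"],2))
                                         ~^^^^^^^^^^^^^^^^^
  File "h.py", line 3, in w
    def w(p,loc): return np.array(p["rotation"])@np.array(loc)+np.array(p["xyz"])
                         ~~~~~~~~~~~~~~~~~~~~~~~^~~~~~~~~~~~~~
ValueError: matmul: Input operand 1 has a mismatch in its core dimension 0, with gufunc signature (n?,k),(k,m?)->(n?,m?) (size 3 is different from 4)
```

Rotation is a quaternion.

```bash
sed -i 's/np.array(p\["rotation"\])/R(p)/g' h.py; cat >> h.py <<'E'
from scipy.spatial.transform import Rotation as Ro
def R(p): q=p["rotation"]; return Ro.from_quat([q[1],q[2],q[3],q[0]]).as_matrix()
E
python3 - <<'E'
from h import *
P=look((),("turntable","padlock","lock_holder","dial_grip","shackle_grip","wax_tin","punch"))
for c in P: save(P[c],f"pics/{c}0.png"); print(c,np.round(P[c]["xyz"]),np.round(R(P[c]),2).tolist())
print(manip.state())
E
```

```text
top tip_of turntable [5.258e+02 3.345e+02 4.000e-01] 0.91
top tip_of turntable [520.3 337.4  84. ] 0.31
top tip_of padlock [520.6 336.4  41.8] 0.82
top tip_of lock_holder [ 5.516e+02 -9.440e+01  5.000e-01] 0.89
top tip_of dial_grip [523.4 335.6  88.7] 0.79
top tip_of shackle_grip [580.5 334.7  54.3] 0.53
top tip_of shackle_grip [517.7  -2.9  -2.9] 0.29
top tip_of wax_tin [ 5.408e+02  4.753e+02 -1.000e-01] 0.6
top tip_of punch [517.    1.2   1.5] 0.49
side tip_of turntable [ 5.291e+02  3.317e+02 -1.000e-01] 0.62
side tip_of padlock [522.  344.1  35.4] 0.92
side tip_of lock_holder [547.9 -96.9  -2. ] 0.57
side tip_of dial_grip [521.2 339.5  88.2] 0.54
side tip_of shackle_grip [581.  327.7  52.6] 0.43
side tip_of wax_tin [536.3 478.7  -2.7] 0.61
top [ 373.  196. 1103.] [[0.01, -0.99, 0.15], [-1.0, -0.01, 0.01], [-0.01, -0.16, -0.99]]
side [ 535. 1140.  509.] [[-1.0, 0.01, -0.01], [0.01, 0.39, -0.92], [-0.0, -0.92, -0.39]]
{'t': 0.95, 'qpos': array([-1.27396463e+00,  1.25795567e-01, -3.95902150e-02,  1.40537469e+00,
        1.31019603e-05,  1.57080176e+00]), 'joint_vel': array([ 0.00062089, -0.00161095, -0.00079327,  0.00038202,  0.00046758,
       -0.00041966]), 'joint_torque': array([ 3.78421373e-04, -4.35704148e+01,  3.53098190e+01,  1.11169989e-03,
        9.68653671e-05,  5.63729436e-07]), 'tool_pos': array([ 153.56133093, -502.0382374 ,  248.30133983]), 'tcp_rot': array([1.67629802e-05, 9.89006971e-01, 1.47868899e-01, 9.13016917e-06]), 'wrist_force': array([-0.53056082, -0.49685868, -0.23776572]), 'wrist_torque': array([-0.05794189,  0.01788624, -0.00286788]), 'finger_force': 0.0, 'finger_gap': 85.49337504517163}
```

View pics/top0.png

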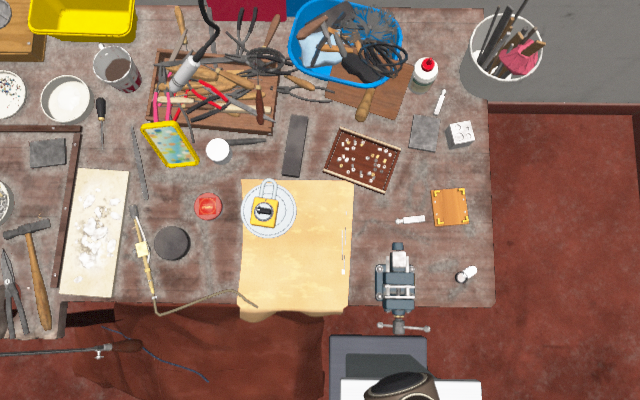

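View pics/side0.png

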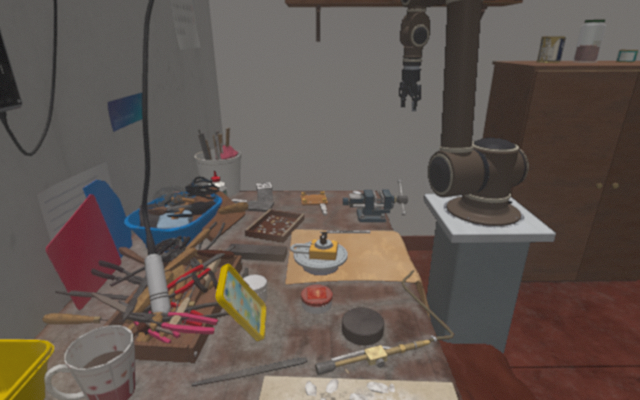

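The top view shows the padlock at (264,210), the holder at (450,207), the punch at (410,219), the red wax tin at (208,206), and a vise at (397,280) that I'll need to avoid. The side view agrees. Next I'll zoom in for the angles.

```bash
python3 - <<'E'
from h import *
p=manip.read_camera("top")
a=cv2.resize(p["image"][170:245,235:300],None,fx=6,fy=6,interpolation=cv2.INTER_CUBIC)
b=cv2.resize(p["image"][170:245,415:480],None,fx=6,fy=6,interpolation=cv2.INTER_CUBIC)
cv2.imwrite("pics/c1.png",np.hstack([a,b])[:,:,::-1])
hsv=cv2.cvtColor(p["image"],cv2.COLOR_RGB2HSV)
# holder orange wood blob, padlock yellow blob
for n,(x0,x1,y0,y1),z in (("lock",(235,300,170,245),66),("holder",(425,480,180,235),10)):
    m=np.zeros(hsv.shape[:2],np.uint8); s=hsv[y0:y1,x0:x1]
    m[y0:y1,x0:x1]=((s[...,0]>8)&(s[...,0]<32)&(s[...,1]>150)&(s[...,2]>110))*255
    cs=max(cv2.findContours(m,0,2)[0],key=cv2.contourArea)
    bx=cv2.boxPoints(cv2.minAreaRect(cs)); W=np.array([ray(p,u,v,z) for u,v in bx])
    print(n,cv2.contourArea(cs),np.round(bx).tolist(),np.round(W,1).tolist(),"c",W.mean(0).round(1),[ (round(float(np.linalg.norm(W[(i+1)%4]-W[i])),1),round(float(np.arctan2(*(W[(i+1)%4]-W[i])[[1,0]])),3)) for i in range(4)])
E
```

```text
lock 241.5 [[250.0, 224.0], [254.0, 197.0], [278.0, 201.0], [273.0, 228.0]] [[494.7, 368.5, 66.0], [556.6, 360.6, 66.0], [548.2, 306.3, 66.0], [486.5, 314.6, 66.0]] c [521.5 337.5  66. ] [(62.4, -0.126), (55.0, -1.724), (62.3, 3.008), (54.5, 1.42)]
holder 1138.5 [[430.0, 190.0], [465.0, 187.0], [468.0, 223.0], [434.0, 226.0]] [[587.7, -51.6, 10.0], [596.8, -134.2, 10.0], [510.7, -139.4, 10.0], [501.7, -57.9, 10.0]] c [549.2 -95.8  10. ] [(83.0, -1.461), (86.3, -3.081), (82.0, 1.68), (86.2, 0.072)]
```

View pics/c1.png

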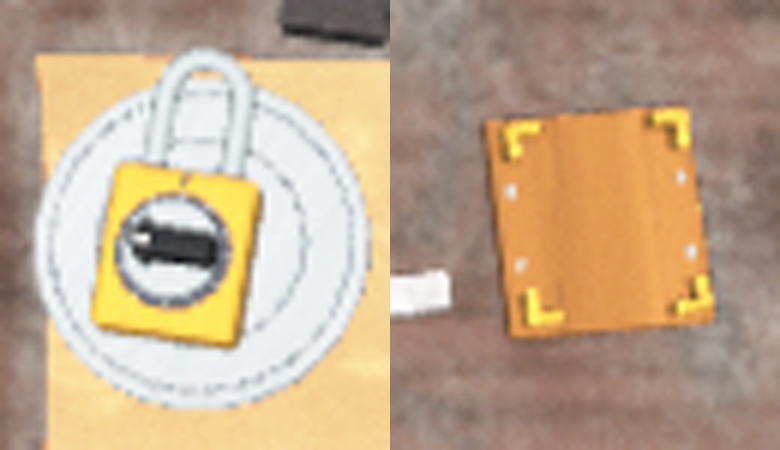

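Lock yaw is about -0.13, and the dial pointer is at +y, which is the 1.57 notch. Holder yaw is about +0.09 at (550,-96). I'll compute the approach offsets next.

```bash
cat >> h.py <<'E'
def off(x,y,z,yaw):
    "turn first (tool z), then shift in tool axes"
    s=manip.state(); q=s["tcp_rot"]; M=Ro.from_quat([q[1],q[2],q[3],q[0]]).as_matrix()
    y0=np.arctan2(M[1,0],M[0,0]); turn=-((yaw-y0+np.pi)%(2*np.pi)-np.pi)
    M2=M@Ro.from_rotvec([0,0,turn]).as_matrix()
    print("t",round(s["t"],2),"pos",s["tool_pos"].round(1),"yaw",round(y0,3),"tilt",M[2].round(3),"turn",round(turn,3),"shift",(M2.T@(np.array([x,y,z])-s["tool_pos"])).round(1),"gap",round(s["finger_gap"],1),"F",s["wrist_force"].round(1))
E
python3 -c "
from h import *
off(521.5,337,180,-.126)"; python3 -m jog '[[0,0,0,0.14,85],[0,0,0,0.14,85],[0,0,0,0.143,85]]' 40;  python3 -c "
from h import *
off(521.5,337,180,-.126)"
```

```text
t 1.0 pos [ 153.5 -502.   248.3] yaw 0.297 tilt [-0.  0. -1.] turn 0.423 shift [ 259.6 -878.6   68.3] gap 85.7 F [-0.9 -0.2 -0.7]
t: 1.38
tool_pos: [153.5, -502.0, 248.3]
tcp_rot: [-0.0, 0.998, -0.065, -0.0]
wrist_force: [0.4, 0.3, 0.5]
finger_gap: 84.8
finger_force: 0.0
t 1.38 pos [ 153.5 -502.   248.3] yaw -0.131 tilt [-0. -0. -1.] turn -0.005 shift [ 259.6 -878.6   68.3] gap 84.8 F [0.4 0.3 0.5]
```

```bash
python3 -m jog '[[13,-44,0,0,85],[13,-44,0,0,85],[13,-44,0,0,85],[13,-44,0,0,85],[13,-44,0,0,85],[13,-44,0,0,85],[13,-44,0,0,85],[13,-44,0,0,85],[13,-44,0,0,85],[13,-44,0,0,85],[13,-44,0,0,85],[13,-44,0,0,85]]'; python3 -m jog '[[13,-44,0,0,85],[13,-44,0,0,85],[13,-44,0,0,85],[13,-44,0,0,85],[13,-44,0,0,85],[13,-44,10,0,85],[13,-44,20,0,85],[13,-44,20,0,85],[0,0,10,0,85],[0,0,0,0,85]]';  python3 - <<'E'
from h import *
off(521.5,337,60.5,-.126)
P=look(("padlock",),("padlock","dial_grip","lock_holder"))
save(P["side"],"pics/s1.png",(250,180,410,300),4)
E
```

```text
t: 2.88
tool_pos: [372.0, -26.8, 248.6]
tcp_rot: [-0.012, 0.999, -0.045, 0.001]
wrist_force: [0.0, -0.5, -0.3]
finger_gap: 85.2
finger_force: 0.0
t: 4.12
tool_pos: [477.7, 126.0, 220.6]
tcp_rot: [-0.09, 0.993, 0.078, -0.01]
wrist_force: [0.6, 0.9, -0.1]
finger_gap: 84.6
finger_force: 0.0
t 4.12 pos [477.7 126.  220.6] yaw 0.157 tilt [-0.005 -0.18  -0.984] turn 0.283 shift [  26.7 -184.3  193.4] gap 84.6 F [ 0.6  0.9 -0.1]
top find_in padlock [524.5 333.7  69. ] 0.86
top tip_of dial_grip [521.  335.9  85.8] 0.68
side find_in padlock [526.3 355.5  62.3] 0.7
side tip_of padlock [517.8 340.2  39.3] 0.82
side tip_of padlock [536.7 479.6   0.8] 0.26
side tip_of dial_grip [521.5 338.9  87.5] 0.57
side tip_of lock_holder [549.6 -94.3  -1.9] 0.8
```

View pics/s1.png

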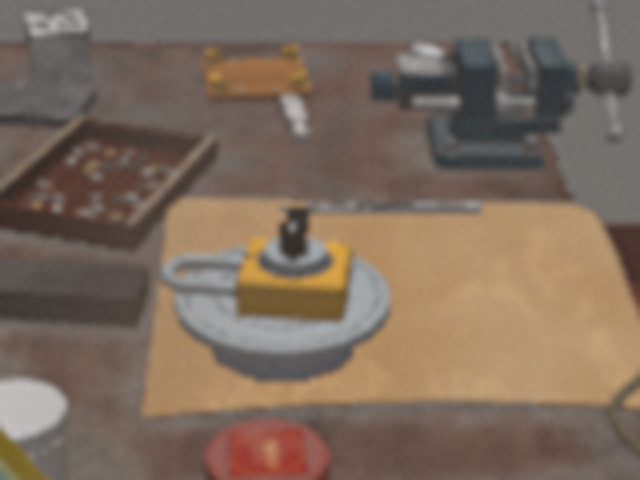

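The picture shows the lock untouched on the disc, but the arm ended up tilted and short of the target. I'll check the joints.

```bash
python3 -m jog '[[0,0,0,0,85],[0,0,0,0,85]]';  python3 - <<'E'
from h import *
print(manip.state()["qpos"].round(3)); off(521.5,337,180,-.126)
E
```

```text
t: 4.88
tool_pos: [478.6, 125.9, 222.0]
tcp_rot: [-0.09, 0.993, 0.078, -0.008]
wrist_force: [0.8, 0.1, 0.6]
finger_gap: 85.3
finger_force: 0.0
[ 0.155  0.068 -0.171  1.334  0.181  3.141]
t 4.88 pos [478.6 125.9 222. ] yaw 0.156 tilt [-0.003 -0.18  -0.984] turn 0.282 shift [  19.2 -204.5   77.5] gap 85.3 F [0.8 0.1 0.6]
```

Joint 6 is at its limit, so I'll use the half-turn equivalent grasp and turn the tool back by about pi.

```bash
python3 -m jog '[[0,0,0,-0.18,85],[0,0,0,-0.18,85],[0,0,0,-0.18,85],[0,0,0,-0.18,85],[0,0,0,-0.18,85],[0,0,0,-0.18,85],[0,0,0,-0.18,85],[0,0,0,-0.18,85]]';  python3 - <<'E'
from h import *
print(manip.state()["qpos"].round(3)); off(521.5,337,180,3.016)
E
```

```text
t: 5.88
tool_pos: [478.6, 125.9, 221.9]
tcp_rot: [-0.073, 0.693, 0.715, 0.053]
wrist_force: [-1.1, -0.1, -0.1]
finger_gap: 84.8
finger_force: 0.0
[ 0.156  0.068 -0.171  1.334  0.181  1.695]
t 5.88 pos [478.6 125.9 221.9] yaw 1.6 tilt [ 0.179 -0.025 -0.984] turn -1.416 shift [-19.8 204.4  77.5] gap 84.8 F [-1.1 -0.1 -0.1]
```

```bash
T='x'; python3 -m jog '[[0,0,0,-0.186,85],[0,0,0,-0.186,85],[0,0,0,-0.186,85],[0,0,0,-0.186,85],[0,0,0,-0.186,85],[0,0,0,-0.186,85],[0,0,0,-0.186,85],[0,0,0,-0.186,85],[0,0,0,-0.186,85],[0,0,0,-0.186,85],[0,0,0,-0.186,85],[0,0,0,-0.186,85]]' >/dev/null
python3 -m jog '[[0,0,0,-0.186,85],[0,0,0,-0.186,85],[0,0,0,-0.186,85],[0,0,0,-0.186,85],[0,0,0,-0.186,85],[0,0,0,-0.186,85],[0,0,0,-0.186,85],[0,0,0,-0.186,85],[0,0,0,-0.186,85],[0,0,0,-0.186,85],[0,0,0,-0.186,85],[0,0,0,-0.186,85]]' >/dev/null
python3 -m jog '[[0,0,0,-0.186,85],[0,0,0,-0.186,85],[0,0,0,-0.1,85]]' >/dev/null; python3 - <<'E'
from h import *
print(manip.state()["qpos"].round(3)); off(521.5,337,180,3.016)
E
```

```text
[ 0.214  0.059 -0.18   1.318  0.162 -3.14 ]
t 9.25 pos [473.7 149.1 221.7] yaw 0.213 tilt [ 0.014 -0.161 -0.987] turn -2.803 shift [-26.3 183.6  70.3] gap 85.4 F [0.4 0.9 0.5]
```

```bash
python3 -m jog '[[0,0,0,-0.16,85],[0,0,0,-0.16,85],[0,0,0,-0.16,85]]' >/dev/null; python3 - <<'E'
from h import *
print(manip.state()["qpos"].round(3)); off(521.5,337,180,3.016)
E
```

```text
[ 0.528  0.018 -0.217  1.264  0.053 -3.141]
t 9.62 pos [422.4 263.8 221.9] yaw 0.527 tilt [ 0.072 -0.053 -0.996] turn -2.489 shift [-88.2  80.9  51.3] gap 84.9 F [ 0.5  0.7 -0.8]
```

```bash
python3 -m jog '[[0,0,0,-0.12,85],[0,0,0,-0.06,85]]' >/dev/null; python3 - <<'E'
from h import *
s=manip.state();q=s["tcp_rot"];print(Ro.from_quat([q[1],q[2],q[3],q[0]]).as_matrix()[:,2].round(3))
q=s["qpos"];print(q.round(3),q[1]-q[2]+q[3]-np.pi/2); off(521.5,337,180,3.016)
E
```

```text
[ 0.057  0.055 -0.997]
[ 0.648  0.011 -0.223  1.258  0.01  -3.141] -0.0783955309996267
t 9.88 pos [394.8 301.9 222. ] yaw 0.647 tilt [ 0.078 -0.01  -0.997] turn -2.369 shift [-119.1   47.7   51. ] gap 85.0 F [ 0.7 -0.3 -0.3]
```

Joint 6 is at its other limit, and a residual tilt of about 0.08 rad is left. It points along 45°. To remove it, I'll swing to q1≈-0.65 and saturate the +3.14 limit, which is the mirror of what caused it.

```bash
python3 -m jog '[[0,40,0,0.186,85],[0,40,0,0.186,85],[0,40,0,0.186,85],[0,40,0,0.186,85],[0,40,0,0.186,85],[0,40,0,0.186,85],[0,40,0,0.186,85],[40,0,0,0.186,85],[40,0,0,0.186,85],[40,0,0,0.186,85],[40,0,0,0.186,85],[40,0,0,0.186,85]]'
python3 -m jog '[[40,0,0,0.186,85],[40,0,0,0.186,85],[40,0,0,0.186,85],[40,0,0,0.186,85],[40,0,0,0.186,85],[0,0,0,0.186,85],[0,0,0,0.186,85],[0,0,0,0.186,85],[0,0,0,0.186,85],[0,0,0,0.186,85],[0,0,0,0.186,85],[0,0,0,0.186,85]]'>/dev/null
cat >>h.py <<'E'
def st():
    s=manip.state();q=s["tcp_rot"];print("zaxis",Ro.from_quat([q[1],q[2],q[3],q[0]]).as_matrix()[:,2].round(3))
    q=s["qpos"];print(q.round(3),"pitch",round(q[1]-q[2]+q[3]-np.pi/2,3))
E
python3 - <<'E'
from h import *
st();off(521.5,337,180,3.016)
E
```

```text
t: 11.38
tool_pos: [518.5, -125.9, 205.3]
tcp_rot: [0.039, -0.698, 0.715, -0.0]
wrist_force: [0.3, 0.7, 0.3]
finger_gap: 85.0
finger_force: 0.0
zaxis [ 0.056  0.055 -0.997]
[-0.638  0.146 -0.143  1.27   0.078  0.048] pitch -0.013
t 12.88 pos [ 444.8 -303.   191.4] yaw 2.456 tilt [-0.009  0.078 -0.997] turn -0.56 shift [  5.4 642.6  50.9] gap 85.0 F [-0.4  0.4  0.4]
```

```bash
python3 -m jog '[[0,0,0,-0.186,85],[0,0,0,-0.186,85],[0,0,0,-0.186,85],[28,0,0,-0.186,85],[28,0,0,-0.186,85],[28,0,0,-0.186,85],[28,0,0,-0.186,85],[28,0,0,-0.186,85],[28,0,0,-0.186,85],[28,0,0,-0.186,85],[0,0,0,-0.186,85],[0,0,0,-0.186,85]]'>/dev/null; python3 - <<'E'
from h import *
st();off(521.5,337,180,3.016)
E
```

```text
zaxis [ 0.056  0.055 -0.997]
[-0.983  0.046 -0.283  1.256  0.078 -2.541] pitch 0.015
t 14.38 pos [ 279.3 -380.2  177.8] yaw -1.582 tilt [-0.056 -0.056 -0.997] turn 1.685 shift [-148.1  740.6   51. ] gap 85.1 F [0.9 0.8 0.8]
```

```bash
python3 -m jog '[[0,0,0,-0.186,85],[0,0,0,-0.186,85],[0,0,0,-0.186,85],[0,0,0,-0.042,85],[0,0,0,-0.11,85],[0,0,0,-0.11,85],[0,0,0,-0.08,85]]'>/dev/null; python3 - <<'E'
from h import *
st();off(521.5,337,180,3.016)
E
```

```text
zaxis [ 0.016  0.012 -1.   ]
[-0.785  0.033 -0.295  1.24   0.02  -3.141] pitch -0.002
t 15.25 pos [ 337.4 -329.4  177.9] yaw -0.786 tilt [ 0.002 -0.02  -1.   ] turn 2.481 shift [-99.2 684.1   9.1] gap 85.2 F [ 0.1  0.6 -0.2]
```

```bash
python3 -m jog '[[0,0,0,-0.09,85],[0,0,-15,0.186,85],[0,0,-15,0.186,85],[0,0,-15,0.186,85],[0,0,0,0.186,85],[0,0,0,0.186,85],[0,0,0,0.186,85],[0,0,0,0.186,85],[0,0,0,0.186,85],[0,0,0,0.186,85],[0,0,0,0.186,85],[0,0,0,0.186,85]]'>/dev/null; python3 -m jog '[[0,0,0,0.186,85],[0,0,0,0.186,85],[0,0,0,0.1,85]]'>/dev/null;python3 - <<'E'
from h import *
st();off(521.5,337,180,3.016)
E
```

```text
zaxis [ 0.004 -0.001 -1.   ]
[-0.728  0.022 -0.208  1.337  0.002 -0.619] pitch -0.004
t 17.12 pos [ 351.9 -312.7  222.9] yaw 3.033 tilt [-0.004 -0.    -1.   ] turn 0.017 shift [-86.7 665.8  43.2] gap 85.2 F [ 0.2  0.1 -0.5]
```

The tool is vertical again. Now I'll travel to the lock.

```bash
python3 -m jog '[[-6,46,0,0.017,85],[-6,48,0,0,85],[-6,48,0,0,85],[-6,48,0,0,85],[-6,48,0,0,85],[-6,48,0,0,85],[-6,48,0,0,85],[-6,48,0,0,85],[-6,48,0,0,85],[-6,48,0,0,85],[-6,48,0,0,85],[-6,48,0,0,85]]'>/dev/null; python3 -m jog '[[-6,48,20,0,85],[-6,44,20,0,85],[0,0,0,0,85]]'>/dev/null;python3 - <<'E'
from h import *
st();off(521.5,337,60.5,3.016)
E
```

```text
zaxis [ 0.001 -0.003 -1.   ]
[ 0.585  0.309  0.04   1.303 -0.003  0.704] pitch 0.001
t 19.0 pos [515.2 340.4 180.1] yaw 3.023 tilt [-0.001 -0.002 -1.   ] turn 0.007 shift [ -6.6  -2.3 119.6] gap 84.8 F [-1.3 -0.5  0.1]
```

```bash
python3 -m jog '[[-6.5,-2,20,0.007,85],[0,0,25,0,85],[0,0,25,0,85],[0,0,25,0,85],[0,0,15,0,85],[0,0,9,0,85],[0,0,0,0,85],[0,0,0,0,65],[0,0,0,0,60],[0,0,0,0,50],[0,0,0,0,50],[0,0,0,0,50]]' 50; python3 - <<'E'
from h import *
st();off(521.5,337,60.5,3.016)
P=look((),("padlock","dial_grip","shackle_grip","lock_holder"))
save(P["side"],"pics/s2.png",(250,160,410,280),4)
E
```

```text
t: 20.5
tool_pos: [523.1, 336.2, 65.6]
tcp_rot: [0.003, 0.064, 0.998, 0.001]
wrist_force: [-0.6, 1.0, 5.7]
finger_gap: 54.8
finger_force: 54.4
zaxis [ 0.006  0.001 -1.   ]
[ 0.572  0.358 -0.148  1.059 -0.002  0.701] pitch -0.006
t 20.5 pos [523.1 336.2  65.6] yaw 3.013 tilt [-0.006  0.002 -1.   ] turn -0.003 shift [1.7 0.6 5.1] gap 54.8 F [-0.6  1.   5.7]
top tip_of lock_holder [550.5 -95.4   1. ] 0.62
side tip_of dial_grip [521.6 335.6  85.8] 0.56
side tip_of shackle_grip [579.8 326.6  54.8] 0.43
side tip_of lock_holder [548.5 -93.3  -1. ] 0.47
```

View pics/s2.png

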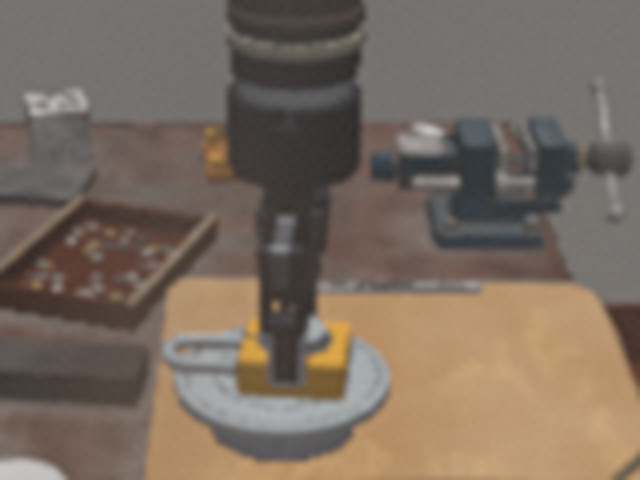

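The lock is gripped centrally and flat. I'll refine the holder pose with a contour in world coordinates and lift at the same time.

```bash
python3 -m jog '[[0,0,-10,0,50],[0,0,-25,0,50],[0,0,-30,0,50],[0,0,-30,0,50],[0,0,-20,0,50],[0,0,0,0,50]]'; python3 - <<'E'
from h import *
p=manip.read_camera("top")
S=8;x0,y0=423,178
im=cv2.resize(p["image"][y0:237,x0:477],None,fx=S,fy=S,interpolation=cv2.INTER_CUBIC)
h=cv2.cvtColor(im,cv2.COLOR_RGB2HSV)
for smin in (130,150,170):
    m=((h[...,0]>8)&(h[...,0]<32)&(h[...,1]>smin)&(h[...,2]>90)).astype(np.uint8)*255
    c=max(cv2.findContours(m,0,1)[0],key=cv2.contourArea)[:,0]
    W=np.array([ray(p,(u+.5)/S-.5+x0,(v+.5)/S-.5+y0,8)[:2] for u,v in c],np.float32)
    (cx,cy),(a,b),an=cv2.minAreaRect(W); print(smin,cx,cy,a,b,np.deg2rad(an))
    # side line fits
    for yaw in (.09,):
        r=np.array([[np.cos(yaw),np.sin(yaw)],[-np.sin(yaw),np.cos(yaw)]]);L=(W-[cx,cy])@r.T
        for k,sg,o in ((1,1,0),(1,-1,0),(0,1,1),(0,-1,1)):
            hf=(41,44)[1-k] if k==1 else 44
            e=L[:,k]*sg; sel=(e>np.percentile(e,99)-4)&(abs(L[:,o])<34)
            f=np.polyfit(L[sel,o],L[sel,k],1); print("xy"[k],sg,f.round(3),sel.sum(), "yaw", round(yaw+(f[0] if k==1 else -f[0]),3))
off(550,-95,130,np.pi+.09)
E
```

```text
t: 21.75
tool_pos: [522.5, 335.7, 180.6]
tcp_rot: [0.003, 0.065, 0.998, 0.0]
wrist_force: [0.2, -0.0, -3.9]
finger_gap: 54.6
finger_force: 54.2
130 549.18994140625 -95.86958312988281 88.43257904052734 82.2596435546875 0.09735047213303108
y 1 [7.0000e-03 4.0669e+01] 226 yaw 0.097
y -1 [ 1.1000e-02 -4.0561e+01] 225 yaw 0.101
x 1 [-5.0000e-03  4.3672e+01] 226 yaw 0.095
x -1 [-2.0000e-02 -4.3485e+01] 228 yaw 0.11
150 549.1617431640625 -96.00594329833984 86.87120819091797 81.22239685058594 0.09427579439788575
y 1 [8.0000e-03 4.0142e+01] 226 yaw 0.098
y -1 [ 1.800e-02 -3.933e+01] 243 yaw 0.108
x 1 [-3.0000e-03  4.2771e+01] 226 yaw 0.093
x -1 [-1.800e-02 -4.253e+01] 229 yaw 0.108
170 587.9068603515625 -124.29458618164062 17.093059539794922 9.002766609191895 0.8196760426829944
y 1 [0.093 6.168] 33 yaw 0.183
y -1 [-0.077 -2.719] 82 yaw 0.013
x 1 [0.096 3.031] 56 yaw -0.006
x -1 [ 0.202 -6.29 ] 33 yaw -0.112
t 21.8 pos [522.  335.4 179.1] yaw 3.012 tilt [-0.004 -0.    -1.   ] turn -0.219 shift [  11.  -431.1   49.6] gap 55.1 F [-0.2  0.5 -4.8]
```

```bash
python3 -m jog '[[0,-15,0,-0.112,50],[1,-35,0,-0.112,50],[1,-42,0,0,50],[1,-42,0,0,50],[1,-42,0,0,50],[1,-42,0,0,50],[1,-42,0,0,50],[1,-42,0,0,50],[1,-42,0,0,50],[1,-42,0,0,50],[1,-35,0,0,50],[1,-15,0,0,50]]'; python3 -m jog '[[0,0,30,0,50],[0,0,30,0,50],[0,0,20,0,50],[0,0,0,0,50],[0,0,0,0,50]]' >/dev/null; python3 - <<'E'
from h import *
st();off(550.8,-96,33.6,np.pi+.099)
P=look((),("padlock","shackle_grip","lock_holder"))
save(P["top"],"pics/t3.png",(410,160,490,250),6)
E
```

```text
t: 23.3
tool_pos: [544.1, -101.2, 177.8]
tcp_rot: [0.001, -0.046, 0.999, -0.0]
wrist_force: [-0.2, 0.5, -4.1]
finger_gap: 54.7
finger_force: 54.3
zaxis [ 0.004 -0.001 -1.   ]
[-0.18   0.218 -0.257  1.091  0.    -0.276] pitch -0.004
t 23.93 pos [545.6 -99.3 100. ] yaw -3.046 tilt [-0.004 -0.001 -1.   ] turn -0.004 shift [-5.2  2.9 66.4] gap 54.9 F [ 0.1 -0.7 -3. ]
top tip_of padlock [545.9 -99.8  77.1] 0.57
top tip_of shackle_grip [604.  -92.   85.6] 0.6
top tip_of lock_holder [ 5.498e+02 -9.760e+01  1.000e-01] 0.74
side tip_of padlock [541.3 -94.8  73.7] 0.51
side tip_of shackle_grip [600.3 -95.5  88.7] 0.51
side tip_of lock_holder [547.1 -95.6   1.8] 0.86
```

View pics/t3.png

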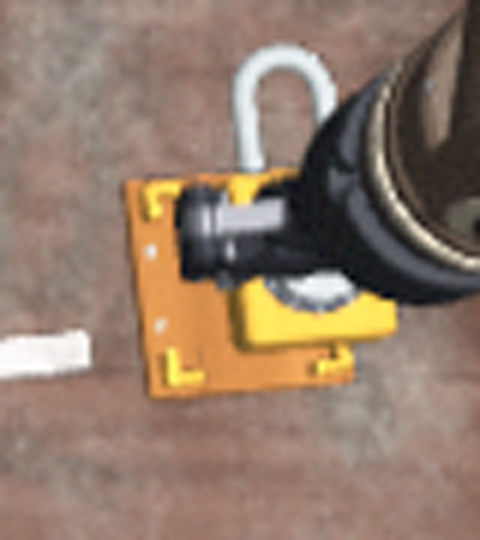

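Lock held level above the holder, with its corner at (245,345) in the crop; it still needs about 5 mm in +x and 3 mm in +y. I'll lower it gently.

```bash
python3 -m jog '[[-4.6,3,15,-0.004,50],[0,0,20,0,50],[0,0,14,0,50],[0,0,0,0,50]]'; python3 - <<'E'
from h import *
off(550.2,-96,33.6,np.pi+.099)
E
python3 -m jog '[[0,0,3,0,50],[0,0,3,0,50],[0,0,3,0,50],[0,0,0,0,50]]';python3 - <<'E'
from h import *
st();off(550.2,-96,33.6,np.pi+.099)
E
```

```text
t: 24.82
tool_pos: [548.8, -96.0, 48.8]
tcp_rot: [0.001, -0.049, 0.999, -0.0]
wrist_force: [-0.8, -0.1, -3.2]
finger_gap: 54.9
finger_force: 54.2
t 24.82 pos [548.8 -96.   48.8] yaw -3.043 tilt [-0.001 -0.    -1.   ] turn 0.0 shift [-1.4 -0.2 15.2] gap 54.9 F [-0.8 -0.1 -3.2]
t: 25.32
tool_pos: [549.9, -96.3, 41.6]
tcp_rot: [0.002, -0.049, 0.999, -0.0]
wrist_force: [-0.1, -0.3, -4.2]
finger_gap: 54.8
finger_force: 54.3
zaxis [ 0.004 -0.001 -1.   ]
[-0.173  0.264 -0.334  0.969  0.    -0.272] pitch -0.004
t 25.32 pos [549.9 -96.3  41.6] yaw -3.043 tilt [-0.004 -0.001 -1.   ] turn -0.0 shift [-0.3  0.3  8. ] gap 54.8 F [-0.1 -0.3 -4.2]
```

```bash
python3 -m jog '[[0,0,3,0,50],[0,0,3,0,50],[0,0,1.5,0,50],[0,0,0,0,50]]';python3 - <<'E'
from h import *
st();off(550.2,-96,33.6,np.pi+.099)
P=look((),("padlock","shackle_grip","lock_holder"),("side",))
save(P["side"],"pics/s4.png",(275,165,365,235),8)
E
```

```text
t: 25.82
tool_pos: [549.9, -96.2, 34.0]
tcp_rot: [0.002, -0.049, 0.999, -0.0]
wrist_force: [1.1, 0.5, -3.5]
finger_gap: 54.9
finger_force: 54.3
zaxis [ 0.004 -0.001 -1.   ]
[-0.173  0.27  -0.344  0.952  0.    -0.272] pitch -0.004
t 25.82 pos [549.9 -96.2  34. ] yaw -3.043 tilt [-0.004 -0.001 -1.   ] turn -0.0 shift [-0.3  0.2  0.4] gap 54.9 F [ 1.1  0.5 -3.5]
side tip_of padlock [545.4 -90.3   4.8] 0.76
side tip_of shackle_grip [605.8 -90.2  17.4] 0.52
side tip_of lock_holder [536.8 475.4   2.2] 0.66
side tip_of lock_holder [546.8 -97.3  -0.7] 0.52
```

View pics/s4.png

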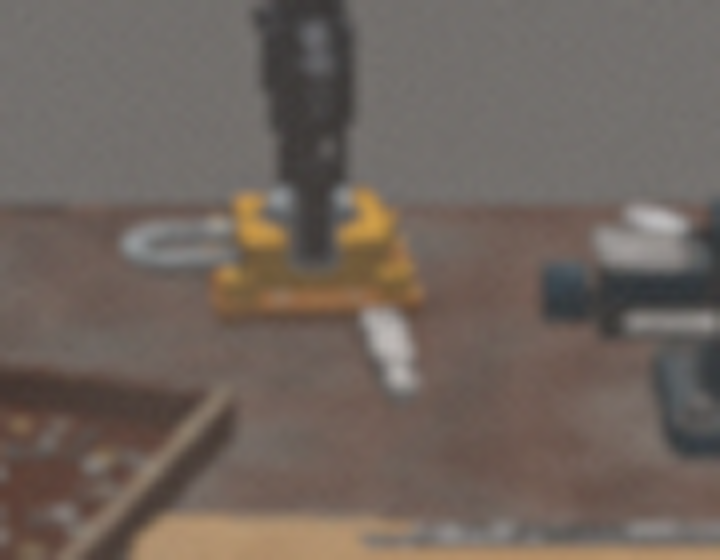

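It looks seated between the angles, with the shackle at the left (175,240) pointing away. I'll press down lightly, release, rise and check.

```bash
python3 -m jog '[[0,0,1,0,50],[0,0,0,0,50]]' | grep force; python3 -m jog '[[0,0,0,0,70],[0,0,0,0,75],[0,0,0,0,75],[0,0,-20,0,75],[0,0,-30,0,75],[0,0,-40,0,60],[25,0,0,0.186,60],[25,0,0,0.186,50]]';python3 - <<'E'
from h import *
st()
P=look((),("padlock","dial_grip","shackle_grip"))
p=P["top"];save(p,"pics/t5.png",(410,160,490,250),6)
off(550,-96,63,np.pi/2+.099)
E
```

```text
wrist_force: [-1.9, -0.1, 2.1]
finger_force: 55.0
t: 27.28
tool_pos: [499.8, -96.7, 123.5]
tcp_rot: [0.003, 0.139, 0.99, -0.0]
wrist_force: [-0.1, -0.4, 0.4]
finger_gap: 49.6
finger_force: 0.0
zaxis [ 0.006 -0.001 -1.   ]
[-0.191  0.122 -0.32   1.124  0.     0.088] pitch -0.006
top tip_of padlock [ 550.7 -100.2    7.9] 0.84
top tip_of dial_grip [551.5 -98.7  55.3] 0.49
top tip_of shackle_grip [608.8 -88.3  18.8] 0.45
side tip_of padlock [545.5 -93.2   5.2] 0.63
side tip_of dial_grip [550.1 -97.   56.8] 0.37
side tip_of shackle_grip [606.  -90.   21.5] 0.53
t 27.68 pos [500.6 -96.5 122.8] yaw 2.87 tilt [-0.005  0.001 -1.   ] turn 1.2 shift [-4.3 48.9 60. ] gap 50.3 F [0.8 0.9 0.4]
```

View pics/t5.png

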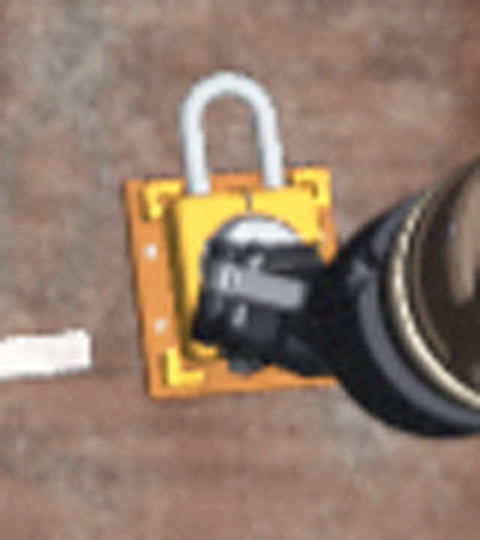

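The lock is seated with the shackle away and the pointer still at +y. Next I'll turn to line up with the bar (yaw -1.47) and move over the dial.

```bash
python3 -m jog '[[0,0,0,-0.186,40],[0,0,0,-0.186,40],[0,0,0,-0.186,40],[0,0,0,-0.186,40],[0,0,0,-0.186,40],[0,0,0,-0.186,40],[0,0,0,-0.186,40],[0,0,0,-0.186,40],[0,0,0,-0.186,40],[0,0,0,-0.186,40],[0,0,0,-0.08,40],[0,0,0,0,40]]'>/dev/null;python3 - <<'E'
from h import *
st()
off(550.3,-96.5,60.5,-1.473)
E
```

```text
zaxis [ 0.004 -0.001 -1.   ]
[-0.191  0.124 -0.319  1.124  0.    -1.857] pitch -0.004
t 29.18 pos [500.3 -96.5 122.7] yaw -1.475 tilt [ 0.001 -0.004 -1.   ] turn -0.002 shift [  4.8 -49.5  62.4] gap 40.0 F [-0.5  0.   0.2]
```

```bash
python3 -m jog '[[2.5,-25,0,0,40],[2.5,-25,0,0,40],[0,0,0,0,40],[0,0,25,0,40],[0,0,25,0,40],[0,0,12,0,40],[0,0,0,0,40]]' 30 | grep -E "pos|force"; python3 -m jog '[[0,0,0,0,20],[0,0,0,0,5],[0,0,0,0,5],[0,0,0,0,5],[0,0,0,0,5]]' 30; python3 - <<'E'
from h import *
st()
off(550.3,-96.5,60.5,-1.473)
E
```

```text
tool_pos: [549.4, -96.6, 60.5]
wrist_force: [0.8, 0.6, 0.1]
finger_force: 0.0
t: 30.68
tool_pos: [550.7, -96.8, 62.1]
tcp_rot: [-0.002, 0.74, -0.672, 0.002]
wrist_force: [-2.2, 0.2, 5.9]
finger_gap: 14.9
finger_force: 29.5
zaxis [ 0.006 -0.001 -1.   ]
[-0.174  0.249 -0.305  1.011  0.    -1.841] pitch -0.006
t 30.68 pos [550.7 -96.8  62.1] yaw -1.475 tilt [ 0.001 -0.006 -1.   ] turn -0.002 shift [-0.3  0.4  1.6] gap 14.9 F [-2.2  0.2  5.9]
```

```bash
python3 -m jog '[[0,0,0,0,20],[0,0,-4,0,20],[0,0,0,0,5],[0,0,0,0,5],[0,0,0,0,5],[0,0,0,0,5]]' 30; python3 - <<'E'
from h import *
P=look((),("padlock","dial_grip"))
save(P["side"],"pics/s6.png",(275,150,365,220),8)
E
```

```text
t: 31.42
tool_pos: [550.6, -96.7, 65.5]
tcp_rot: [-0.001, 0.74, -0.672, 0.002]
wrist_force: [-0.1, 0.7, 5.4]
finger_gap: 14.6
finger_force: 29.3
top tip_of padlock [552.2 -97.1  11.7] 0.56
top tip_of dial_grip [552.5 -99.   54.3] 0.57
side tip_of padlock [548.  -92.4   5.5] 0.73
side tip_of dial_grip [549.  -96.3  53.7] 0.51
```

View pics/s6.png

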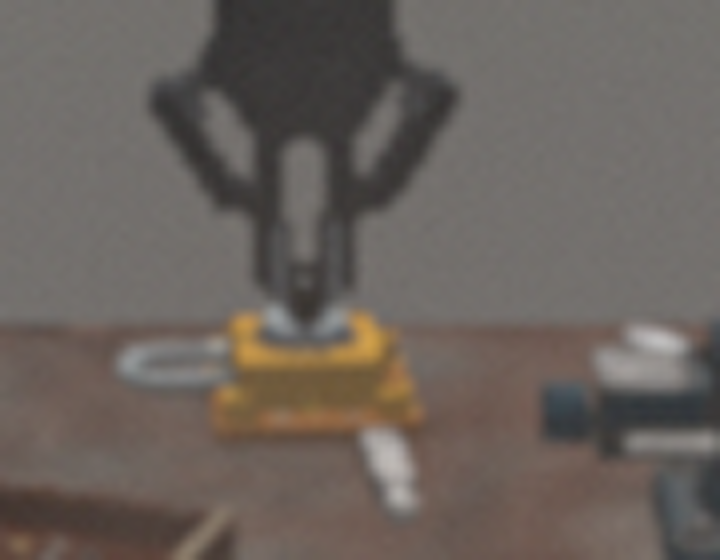

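The bar is gripped at (305,290) in the crop. I'll turn clockwise one notch at a time and watch the wrench.

```bash
cat > tq.py <<'E'
from h import *
s=manip.state();print(s["wrist_torque"].round(3),s["qpos"][5].round(3));off(550.3,-96.5,64,np.pi+.098)
E
python3 -m jog '[[0,0,0,0.131,5],[0,0,0,0.131,5]]' >/dev/null; python3 tq.py; python3 -m jog '[[0,0,0,0.131,5],[0,0,0,0.131,5]]'>/dev/null; python3 tq.py;  python3 -m jog '[[0,0,0,0.131,5],[0,0,0,0.131,5]]'>/dev/null; python3 tq.py; python3 -m jog '[[0,0,0,0.131,5],[0,0,0,0.131,5]]'>/dev/null; python3 tq.py
```

```text
[0.152 0.314 0.028] -1.575
t 31.98 pos [550.6 -96.7  65.6] yaw -1.741 tilt [-0.    -0.005 -1.   ] turn 1.303 shift [0.3 0.2 1.6] gap 14.7 F [-2.3  0.6  4.4]
[0.154 0.267 0.01 ] -1.313
t 32.23 pos [550.5 -96.7  65.5] yaw -2.003 tilt [-0.001 -0.005 -1.   ] turn 1.041 shift [0.2 0.2 1.5] gap 14.7 F [-0.9  0.6  5.4]
[0.25  0.384 0.051] -1.051
t 32.48 pos [550.4 -96.6  65.5] yaw -2.265 tilt [-0.003 -0.004 -1.   ] turn 0.779 shift [0.1 0.2 1.5] gap 14.6 F [-1.7  2.3  5. ]
[0.232 0.298 0.01 ] -0.789
t 32.73 pos [550.4 -96.6  65.5] yaw -2.527 tilt [-0.004 -0.003 -1.   ] turn 0.517 shift [0.1 0.1 1.5] gap 14.5 F [-1.9  1.3  5.6]
```

The torque peaks midway and drops at each notch, so the dial is turning with the grip. One notch is left.

```bash
python3 -m jog '[[0,0,0,0.131,5],[0,0,0,0.131,5]]'>/dev/null; python3 tq.py; python3 -m jog '[[0,0,0,0.131,5],[0,0,0,0.131,5],[0,0,0,0,5]]'>/dev/null; python3 tq.py; python3 -m jog '[[0,0,0,0,30],[0,0,0,0,40],[0,0,-25,0,45],[0,0,-30,0,55],[-30,0,-10,0,55],[-40,0,0,0,55]]'; python3 - <<'E'
from h import *
P=look((),("padlock","dial_grip","shackle_grip","lock_holder"))
save(P["top"],"pics/t7.png",(410,160,490,250),6)
off(550.3+59*np.cos(.098),-96.5+59*np.sin(.098),22,np.pi+.098)
E
```

```text
[ 0.307  0.39  -0.011] -0.527
t 32.98 pos [550.4 -96.5  65.5] yaw -2.789 tilt [-0.004 -0.002 -1.   ] turn 0.255 shift [0.1 0.  1.5] gap 14.9 F [-2.5  2.3  6.1]
[ 0.251  0.373 -0.039] -0.268
t 33.35 pos [550.3 -96.6  65.5] yaw -3.048 tilt [-0.005 -0.001 -1.   ] turn -0.004 shift [0.  0.1 1.5] gap 15.0 F [-1.1  0.8  5.6]
t: 34.1
tool_pos: [620.8, -90.3, 132.0]
tcp_rot: [0.003, -0.047, 0.999, -0.001]
wrist_force: [0.6, -1.0, 0.3]
finger_gap: 55.2
finger_force: 0.0
top tip_of padlock [552.6 -96.6   8.1] 0.93
top tip_of padlock [607.4 -88.   20.6] 0.67
top tip_of dial_grip [553.9 -99.2  55.1] 0.59
top tip_of shackle_grip [612.9 -89.8  24.1] 0.71
top tip_of lock_holder [ 5.469e+02 -9.560e+01  2.000e-01] 0.73
side tip_of padlock [549.9 -94.5   4.8] 0.76
side tip_of dial_grip [550.  -94.8  55.6] 0.66
side tip_of shackle_grip [606.  -93.9  22.1] 0.47
side tip_of lock_holder [549.1 -95.6  -1. ] 0.63
side tip_of lock_holder [608.5 -96.   22.5] 0.48
t 34.6 pos [619.1 -90.2 130.6] yaw -3.047 tilt [-0.004 -0.001 -1.   ] turn -0.003 shift [ 10.6   0.5 108.6] gap 55.1 F [ 0.1 -0.3  0.7]
```

View pics/t7.png

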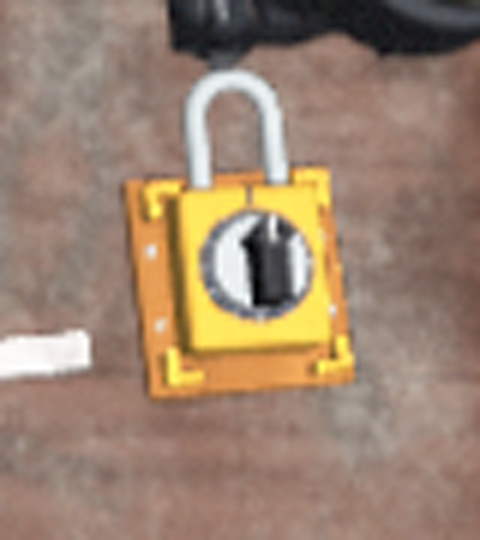

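The pointer is at the index and the lock is still shut and seated. Next is the shackle: grip at about 60 mm from the lock's centre.

```bash
python3 -m jog '[[9,0.5,8,0,58],[0,0,30,0,58],[0,0,30,0,58],[0,0,25,0,58],[0,0,13,0,58],[0,0,0,0,58]]' 60 | grep -E "pos|force|gap"; python3 -m jog '[[0,0,0,0,42],[0,0,0,0,30],[0,0,0,0,30],[0,0,0,0,30],[0,0,0,0,30]]' 60; python3 tq.py
```

```text
tool_pos: [610.2, -90.4, 23.6]
wrist_force: [-0.9, 1.1, 0.4]
finger_gap: 57.9
finger_force: 0.0
t: 35.98
tool_pos: [612.2, -90.6, 25.5]
tcp_rot: [0.003, -0.047, 0.999, -0.001]
wrist_force: [0.6, 0.3, 5.8]
finger_gap: 36.5
finger_force: 59.7
[-0.116  0.096  0.084] -0.242
t 35.98 pos [612.2 -90.6  25.5] yaw -3.047 tilt [-0.007 -0.002 -1.   ] turn -0.003 shift [ 61.9   0.2 -38.9] gap 36.5 F [0.6 0.3 5.8]
```

```bash
python3 -m jog '[[-4,0,0,0,30],[-4,0,0,0,30],[-4,0,0,0,30]]' | grep -E "pos|force|gap"; python3 -m jog '[[-3,0,0,0,30],[-3,0,0,0,30],[0,0,0,0,30]]' | grep -E "pos|force|gap"; python3 - <<'E'
from h import *
look((),("padlock","shackle_grip","dial_grip"))
E
```

```text
tool_pos: [623.2, -89.6, 24.8]
wrist_force: [-1.4, -3.2, 4.3]
finger_gap: 36.1
finger_force: 59.7
tool_pos: [629.6, -89.0, 24.5]
wrist_force: [-0.4, -3.5, 4.1]
finger_gap: 36.4
finger_force: 59.7
top tip_of padlock [550.3 -97.1   7.6] 0.6
top tip_of shackle_grip [628.4 -86.8  23.2] 0.58
top tip_of dial_grip [552.5 -99.1  53.1] 0.72
side tip_of shackle_grip [626.3 -88.2  22.7] 0.4
side tip_of dial_grip [551.3 -94.9  59.3] 0.48
```

```bash
python3 -m jog '[[-1.5,0,0,0,30],[-1.5,0,0,0,30],[0,0,0,0,30]]' | grep -E "pos|force|gap"; python3 -m jog '[[0,0,0,0,50],[0,0,0,0,58],[0,0,0,0,58],[0,0,-30,0,60],[0,0,-35,0,70],[0,0,-35,0,80]]'; python3 - <<'E'
from h import *
P=look((),("padlock","shackle_grip","dial_grip","lock_holder"))
save(P["top"],"pics/t8.png",(410,150,490,250),6)
off(550.5,-96.4,36,np.pi+.098)
E
```

```text
tool_pos: [630.7, -88.5, 23.8]
wrist_force: [-3.9, -4.6, 5.0]
finger_gap: 36.6
finger_force: 59.7
t: 38.25
tool_pos: [631.6, -88.1, 125.3]
tcp_rot: [0.002, -0.047, 0.999, -0.0]
wrist_force: [0.7, -0.2, -0.2]
finger_gap: 80.3
finger_force: 0.0
top tip_of padlock [550.6 -94.7  12.2] 0.82
top tip_of shackle_grip [627.3 -86.3  21.2] 0.55
top tip_of dial_grip [527.8 332.6  -4. ] 0.65
top tip_of dial_grip [550.1 -96.3  55.7] 0.54
side tip_of padlock [548.3 -91.    5.4] 0.57
side tip_of shackle_grip [626.4 -90.9  22. ] 0.57
side tip_of dial_grip [547.1 -94.2  53.1] 0.4
side tip_of lock_holder [ 5.471e+02 -9.510e+01 -1.000e-01] 0.59
t 38.75 pos [631.1 -88.3 123.2] yaw -3.047 tilt [-0.002 -0.001 -1.   ] turn -0.003 shift [81.2 -0.1 87.1] gap 79.9 F [ 0.1 -0.9  0.5]
```

View pics/t8.png

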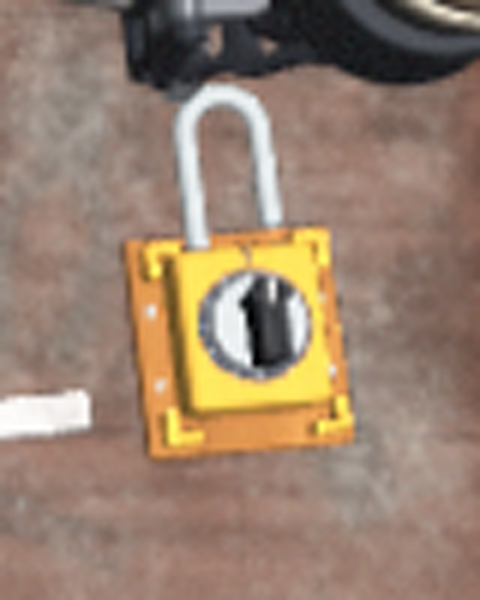

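The shackle is clearly out and the body is still in the holder. Now I'll grip the body across y and lift.

```bash
python3 -m jog '[[27,0,0,-0.003,78],[27,0,0,0,78],[26,0,0,0,78],[0,0,0,0,78],[0,0,25,0,78],[0,0,30,0,78],[0,0,20,0,78],[0,0,12,0,78],[0,0,0,0,78]]' 70 | grep -E "pos|force|gap"; python3 -m jog '[[0,0,0,0,62],[0,0,0,0,50],[0,0,0,0,50],[0,0,0,0,50],[0,0,0,0,50]]' 70
```

```text
tool_pos: [552.4, -96.1, 36.3]
wrist_force: [-0.2, 0.2, -1.0]
finger_gap: 77.8
finger_force: 0.0
t: 40.5
tool_pos: [553.3, -96.3, 38.7]
tcp_rot: [0.003, -0.049, 0.999, -0.001]
wrist_force: [-1.1, 0.8, 4.9]
finger_gap: 53.8
finger_force: 74.9
```

```bash
python3 -m jog '[[0,0,-5,0,50],[0,0,-10,0,50],[0,0,-20,0,50],[0,0,-25,0,50],[0,0,-25,0,50],[0,0,-25,0,50],[0,0,-25,0,50],[0,0,-25,0,50],[0,0,-15,0,50],[0,0,-5,0,50],[0,0,0,0,50],[0,0,0,0,50]]'; python3 - <<'E'
from h import *
P=look((),("padlock","shackle_grip"))
save(P["side"],"pics/s9.png",(255,120,375,220),6)
off(550.5,-96.4,36,np.pi+.098)
E
```

```text
t: 42.0
tool_pos: [551.2, -96.0, 216.0]
tcp_rot: [0.001, -0.049, 0.999, -0.0]
wrist_force: [0.0, 0.4, -4.4]
finger_gap: 53.7
finger_force: 74.5
top tip_of padlock [547.3 -98.5 189.4] 0.7
top tip_of padlock [ 549.3 -100.4  235.9] 0.59
top tip_of shackle_grip [629.7 -86.  200.5] 0.55
side tip_of padlock [549.  -89.7 179.8] 0.54
side tip_of shackle_grip [622.8 -92.6 201.1] 0.51
t 42.3 pos [551.5 -96.  216.8] yaw -3.044 tilt [-0.004 -0.001 -1.   ] turn -0.0 shift [ 1.700e+00 -1.000e-01  1.808e+02] gap 54.0 F [ 0.1  0.9 -3.7]
```

View pics/s9.png

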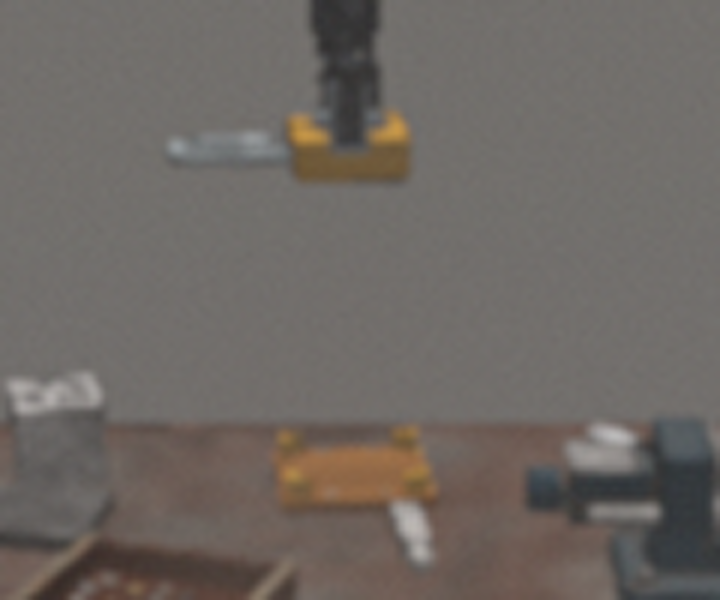

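The lock hangs level with its underside about 185 mm above the bench. The shackle is out at (225,148), and the punch hasn't moved. I'll hand in.

```bash
python3 -c "
from station import manip
print(manip.finish_job())"
```

```text
the job is handed in; nothing more can be done
None
```

I opened the lock in the holder and handed the job in with the arm holding it still, about 18 cm above the bench, shackle out; the punch hasn't moved and the arm stayed clear of the wax tin, but no verdict was returned.

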